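# Lock the bench vice onto its keyhole screws

## Task

Fit the small green bench vice to the wooden board on the counter: lift it by its jaw, feel for the two screws and set its base plate down over them so that the heads come through the round holes and the plate lies flat, then slide it so that the narrow slots run under the heads, right home, until the red spring catch pops up behind the plate, and let go. Work gently, never forcing the plate against the screws or the board (the screws sit a few millimetres off their marks), and leave the other things on the counter where they are.

Things in the scene. Friction and masses are not known exactly. Their poses are not given: they have to be found in the camera images.
- vice_center (a point): Small dark-green bench vice, loose, 0.5-0.9 kg. Point 33 mm above its base plate's underside, in the middle of the fixed jaw: an upright block 30 mm (x) by 40 mm (y), top 66 mm above the underside, both y sides free. Grip it across y, here or up to 10 mm higher; it balances here but pushes can tip it in the grip. z up; spindle and T-bar reach 87 mm to -x at this height, anvil 44 mm to +x.
- vice: The vice's black metal base plate; origin under its centre, same axes as the vice. 120 mm (x) by 130 mm (y), 4 mm thick, flat below. Two keyholes, at y = +48 and -48 mm: each a round hole 19 mm across centred at x = 0 (beside the jaw), from which a slot 10 mm wide runs to +x and ends at x = +23 mm. Nothing else of the vice lies over the keyholes.
- mount: Brown wooden mounting board, fixed: 190 mm (x) by 160 mm (y), its top 18 mm up, on rubber feet that give under 1 mm; origin under its centre, z up. The vice goes on with its x along the board's x. Heads in the round holes: vice centre nominally at board x = +19.5, y = 0; it then slides 19.5 mm to the board's -x till the shanks meet the slot ends, nominally at x = 0. Plate flat on the board: vice_center 51 mm above this origin.
- screw_marks (a point): Nominal midpoint between the two screws, on the board's top (board x = +19.5, y = 0); screws nominally 48 mm from it to +y and -y. Heads 15 mm across, undersides 5.7 mm and tops 10.2 mm above the board; shanks 7 mm. Screws and catch sit on one strip fixed through oversize holes: all truly stand, rigidly, up to 5 mm off in x and up to 5 mm off in y (same for all), which no reading shows.
- catch (a joint): Spring catch: red pin 10 mm across, nominally at board x = +67, y = 0 (same offset as the screws), standing 7 mm above the board. In m: 0 = up, 0.007 = pressed flush. The plate holds it down (1 to 2 N) while over it; it pops up behind the plate's +x edge when 2 mm or less of the slide is left, and so locks the vice.
- torch: Bystander: blue aluminium press-button torch, 128 x 38 mm, lying; origin under its middle, length along x.
- pliers: Bystander: needle-nose pliers with yellow grips, about 165 x 60 x 13 mm, lying flat; origin under the middle, jaws to +x.
- tiffin: Bystander: round steel tiffin box with its lid clasped, 128 mm across, 85 mm high; origin under its centre.
- hammer: Bystander: red plastic hammer, 235 mm long, head 90 mm wide and 34 mm high, lying; origin under its middle, head to +x.
- screwdriver: Bystander: orange-handled screwdriver, 190 mm long, 26 mm thick, lying between the task's things; origin under its middle, tip to +x.
- tumbler: Bystander: steel drinking tumbler, 72 mm across, 100 mm high, standing; origin under its centre.
- nail_jar: Bystander: small amber glass jar with a steel lid, 64 mm across, 85 mm high; origin under its centre.

How it is judged:
By the outcome, as a careful person would: the job done as asked, in the order asked, and still so for the second after the job is handed in, with the robot touching nothing.
It also fails if it takes over 70 s, if anything falls off the work surface, if the arm or the gripper's body presses on something with over 40 N, if the wrist force passes 120 N, or if a joint passes its speed limit or range.

## Robot

A 6-joint arm with a two-finger parallel gripper is mounted at the origin on the work surface. World frame = base frame: x ahead of the robot, y to its left, z up, the work surface at z = 0. Lengths are in m, angles in rad, forces in N, time in s.
With the tool pointing down it reaches from about 0.35 to 0.775 m from the base axis. Payload 7.3 kg.
Tool frame: the origin (TCP) lies between the finger pads; the fingertips stand 8 mm ahead of it and the grasp point (between the pads) lies 11 mm behind it (robot.nose_length is the distance from the TCP to the fingertips, in m); z points along the fingers, y is the line along which they close (so a half turn about z gives the same grasp; the last joint's range is limited). The gripper opens to 92 mm and grips with 3 to 60 N. Pads are 19 mm wide; open, the fingers measure 130 mm over their backs; the gripper's body (75 mm by 190 mm) begins 47 mm behind the grasp point.
Start: joints at [1.029, 0.342, 1.524, -0, 1.275, -0.146], TCP at [0.202, 0.484, 0.235] pointing down, gripper open.
Joint ranges: [-2.53, 2.53], [-0.77, 2.02], [0.04, 2.7], [-1, 4.14], [0.28, 2.66], [-3.11, 3.11]. Speed limits (rad/s): [2.57, 2.57, 3.14, 3.14, 3.14, 3.14].

## Interface

Orientations are given as [roll, pitch, yaw] about the fixed x, y, z axes, in that order (R = Rz(yaw) Ry(pitch) Rx(roll)).
In Python, from cell import robot gives the robot as it stands. The module is installed in compiled form; this text tells all that it offers.
- The arm moves only by the shell command python3 -m jog 'ROWS' [FORCE]. ROWS is JSON, a list that holds one entry, the list of rows, each a list of 5 numbers: the gripper's target within -1 to 1 (fully open at 1, half-way at 0, shut at -1), then the shift along the tool's x, y, z in m, then the turn about the tool's z in rad. A call has 1 to 5 rows; each row is the pose to reach, as a shift and turn from the pose commanded when the call began, along the tool's axes at that moment; what a row does not reach only later rows make up. A row lasts 1/12 s, in which the tool goes at most 41.7 mm and 7.16 degrees, less where a joint would pass 70% of its speed; a pose out of reach is approached as far as the arm can. A call with a gripper value outside its range is refused whole. The fingers move at their own pace and stop on an object; FORCE is the grip in N (left out, the last holds). Time passes only in rows, so rows that repeat a pose let the fingers close. It gives the time, the measured TCP pose, the force, the opening and the grip force at its end, in the units of the state.
- robot.observe(): the state, without advancing time (a new reading comes with each control period).
- robot.read_camera(name): name is "scene" or "top"; returns the picture (400x640x3 uint8, red, green, blue); there is no depth.
- robot.camera_model(name): a dict with "camera_matrix" (3x3 intrinsics, pixels), "position" and "attitude" of the camera in the world. Camera axes: x right, y down, z forward; pixel columns grow to the right and rows downward; lengths in m; the calibration is good to about 2 mm. A picture is of the moment at which its call begins. camera_model takes no time and is no camera call.
- robot.hand_in(): hands the job in; it is judged then, once.
The state is a dict: "time": time; "qpos": joint angles; "qvel": joint speeds; "joint_efforts": joint torques, N m; "tool_pos": TCP position; "tool_rot": TCP orientation; "contact_force": force on the tool from outside, world axes, zero at the start; "torque": the same for the moment, N m; "opening": finger opening in m; "grip_force": force on a finger pad.
Only numpy, scipy, OpenCV 4.12 (cv2) and the standard library are available. Lean on these libraries where they do the work, as an engineer would, in place of code of your own. Each camera call takes 0.05 s, during which the arm holds its last target. There are 200 camera calls.

## Working session

There is one attempt and no reset: what is moved stays moved. The work goes in short steps, Python scripts to look and compute and a shell command to move; the robot and the scene stay as the last step left them, time stands still between calls to the robot, and variables do not carry over. Pictures are saved under pics/ and viewed, at most 10 in all, crops included, and the job is handed in when it is done.

```bash
mkdir -p pics
python3 - <<'E'
from cell import robot
import cv2
for n in("scene","top"):
    im=robot.read_camera(n); cv2.imwrite(f"pics/{n}0.png",im[:,:,::-1]); 
    m=robot.camera_model(n); print(n,m)
s=robot.observe(); print(s)
E
```

```text
scene {'camera_matrix': array([[454.22777001,   0.        , 322.8109905 ],
       [  0.        , 454.22777001, 200.5142008 ],
       [  0.        ,   0.        ,   1.        ]]), 'position': array([1.36437929, 0.59393116, 1.29301292]), 'attitude': array([-2.46609274,  0.00810405,  2.22934074])}
top {'camera_matrix': array([[407.89652335,   0.        , 318.02466879],
       [  0.        , 407.89652335, 194.01667752],
       [  0.        ,   0.        ,   1.        ]]), 'position': array([0.4413704 , 0.00390006, 1.17431361]), 'attitude': array([-3.0055876 , -0.02622725, -1.56671789])}
{'time': 0.1, 'qpos': array([ 1.02898321e+00,  3.42663766e-01,  1.52489362e+00, -7.76387445e-06,
        1.27540539e+00, -1.45974937e-01]), 'qvel': array([-0.0005657 , -0.00134726, -0.00319753, -0.00058815,  0.00032008,
       -0.00056296]), 'joint_efforts': array([ 9.72886191e-04, -4.32004201e+01, -2.44694334e+01,  7.18441280e-02,
        5.27125492e-02, -3.74971717e-05]), 'tool_pos': array([0.20222183, 0.48412068, 0.23411862]), 'tool_rot': array([-3.14023603e+00, -1.91947657e-04,  2.74575661e+00]), 'contact_force': array([-0.02940243, -0.48066789,  0.30682781]), 'torque': array([ 0.00741644, -0.01312235, -0.01078734]), 'grip_force': 0.0, 'opening': 0.09202416806392535}
```

View pics/scene0.png

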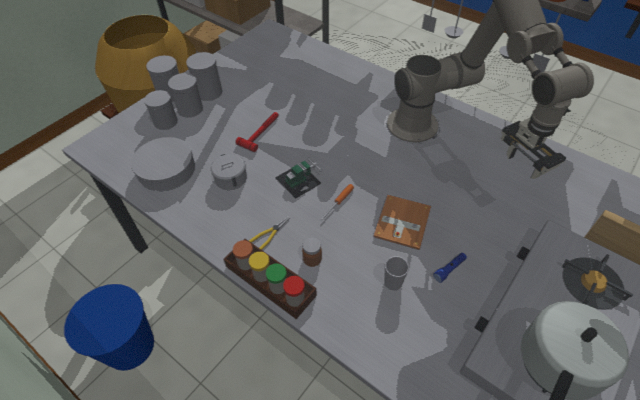

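View pics/top0.png

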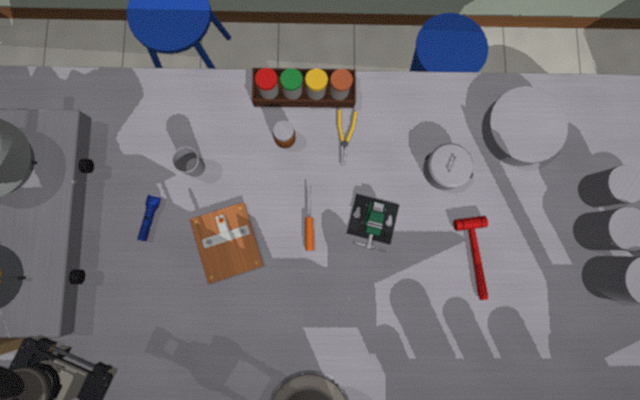

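The scene view shows the vice near (300,178) and the board near (403,222). In the top view the vice is at (373,220) with its spindle pointing down the image, towards the robot. The board is at (227,243) with the catch strip at its upper end. Next I'll enlarge both and measure them.

```bash
cat > h.py <<'E'
import numpy as np, cv2
from cell import robot
from scipy.spatial.transform import Rotation as R
def ray(n,px):
    m=robot.camera_model(n); K=m["camera_matrix"]; r=R.from_euler("xyz",m["attitude"])
    d=r.apply(np.linalg.inv(K)@[px[0],px[1],1.]); return m["position"],d
def on(n,px,z):
    p,d=ray(n,px); return p+d*(z-p[2])/d[2]
def proj(n,X):
    m=robot.camera_model(n); c=R.from_euler("xyz",m["attitude"]).inv().apply(np.array(X)-m["position"])
    u=m["camera_matrix"]@c; return u[:2]/u[2]
def mask(hsv,lo,hi,roi):
    k=cv2.inRange(hsv,np.array(lo),np.array(hi)); z=np.zeros_like(k); x0,y0,x1,y1=roi; z[y0:y1,x0:x1]=k[y0:y1,x0:x1]; return z
E
python3 - <<'E'
from h import *
im=cv2.imread("pics/top0.png"); sc=cv2.imread("pics/scene0.png")
a=cv2.resize(im[190:290,185:270],None,fx=4.5,fy=4.5,interpolation=cv2.INTER_CUBIC)
b=cv2.resize(im[185:260,335:410],None,fx=5,fy=5,interpolation=cv2.INTER_CUBIC)
h=max(a.shape[0],b.shape[0]); f=lambda q:cv2.copyMakeBorder(q,0,h-q.shape[0],0,0,cv2.BORDER_CONSTANT)
cv2.imwrite("pics/crop1.png",np.hstack([f(a),f(b)]))
hsv=cv2.cvtColor(im,cv2.COLOR_BGR2HSV)
def big(k):
    c=max(cv2.findContours(k,0,2)[0],key=cv2.contourArea); return c
k=mask(hsv,(5,90,50),(20,255,255),(180,190,275,295)); c=big(cv2.morphologyEx(k,cv2.MORPH_CLOSE,np.ones((9,9))))
r=cv2.minAreaRect(c); print("board",r)
B=np.array([on("top",p,.018) for p in cv2.boxPoints(r)]); print(B,B.mean(0),np.linalg.norm(np.diff(B,axis=0),axis=1))
k=mask(hsv,(0,0,0),(180,255,60),(335,185,410,250)); g=mask(hsv,(45,60,0),(90,255,255),(335,185,410,260)); 
r=cv2.minAreaRect(big(cv2.morphologyEx(k|g,cv2.MORPH_CLOSE,np.ones((5,5))))); print("vice",r)
V=np.array([on("top",p,.004) for p in cv2.boxPoints(r)]); print(V,V.mean(0),np.linalg.norm(np.diff(V,axis=0),axis=1))
for Q in(B,V):
    for i in range(2): e=Q[i+1]-Q[i]; print("edge deg",np.degrees(np.arctan2(e[1],e[0])))
E
```

```text
board ((225.64015197753906, 242.2561492919922), (67.98420715332031, 57.84979248046875), 73.41265869140625)
[[0.52900341 0.33958344 0.018     ]
 [0.57693233 0.18550423 0.018     ]
 [0.39469062 0.12646422 0.018     ]
 [0.34931986 0.27800316 0.018     ]] [0.46248656 0.23238876 0.018     ] [0.16136166 0.19156661 0.15818519]
vice ((372.82354736328125, 218.70590209960938), (44.141483306884766, 40.26091003417969), 14.03624439239502)
[[ 0.48995268 -0.10829315  0.004     ]
 [ 0.60312521 -0.1373262   0.004     ]
 [ 0.57272028 -0.26167414  0.004     ]
 [ 0.46005131 -0.23097634  0.004     ]] [ 0.53146237 -0.18456746  0.004     ] [0.11683724 0.12801121 0.11677607]
edge deg -72.72081830505721
edge deg -162.04947162420913
edge deg -14.388261422312313
edge deg -103.74007990480763
```

View pics/crop1.png

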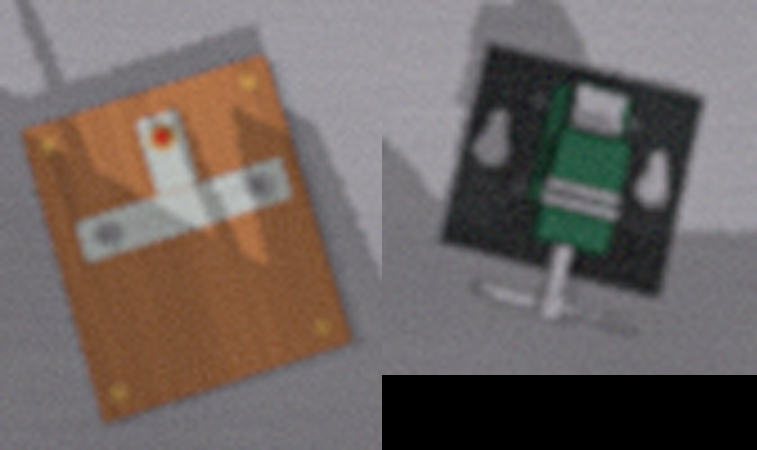

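The crop matches the sizes given: the board measures 191x160 and the plate 117x128. The catch (crop 162,136) is at the board's +x end and the keyhole slots point to vice +x, so the board's yaw is about 17.6° and the vice's about -14.1°. I'll cross-check both in the scene view and then plan the approach.

```bash
cat >> h.py <<'E'
def plan(x,y,z,yawdeg):
    s=robot.observe(); r=R.from_euler("xyz",s["tool_rot"]); d=r.inv().apply(np.array([x,y,z])-s["tool_pos"])
    yw=np.degrees(s["tool_rot"][2]); t=-((yawdeg-yw+180)%360-180)
    print("pos",s["tool_pos"].round(4),"rpy",np.degrees(s["tool_rot"]).round(2),"F",s["contact_force"].round(2),"T",s["torque"].round(2),"op",round(s["opening"],4),"shift mm",(d*1000).round(1),"turn rad",round(np.radians(t),4))
E
python3 - <<'E'
from h import *
im=cv2.imread("pics/scene0.png"); hsv=cv2.cvtColor(im,cv2.COLOR_BGR2HSV)
k=mask(hsv,(5,90,50),(20,255,255),(365,185,440,260)); c=max(cv2.findContours(cv2.morphologyEx(k,cv2.MORPH_CLOSE,np.ones((15,15))),0,2)[0],key=cv2.contourArea)
M=cv2.moments(c); print("board scene",on("scene",(M["m10"]/M["m00"],M["m01"]/M["m00"]),.016))
k=mask(hsv,(0,0,0),(180,255,75),(270,160,325,200)); g=mask(hsv,(45,60,0),(90,255,255),(270,155,325,200))
c=max(cv2.findContours(k|g,0,2)[0],key=cv2.contourArea);M=cv2.moments(c); print("vice plate scene",on("scene",(M["m10"]/M["m00"],M["m01"]/M["m00"]),.01))
a=np.radians(17.6); ex=np.array([np.cos(a),np.sin(a)]); ey=np.array([-ex[1],ex[0]]); O=np.array([.4625,.2324])
for p,z in(((108,233),.028),((262,183),.028),((162,136),.025)):
    w=on("top",(p[0]/4.5+185,p[1]/4.5+190),z)[:2]-O; print("in board",(w@ex*1e3).round(1),(w@ey*1e3).round(1))
a=np.radians(-14.1); ex=np.array([np.cos(a),np.sin(a)]); ey=np.array([-ex[1],ex[0]]); O=np.array([.5315,-.1846])
for n in("jaw front,anvil end",):
  for p in((600,85),(552,300),(493,155),(650,200)):
    w=on("top",((p[0]-382)/5+335,p[1]/5+185),.004 if p[0] in(493,650) else .066 if p[1]<100 else .033)[:2]-O; print("in vice",(w@ex*1e3).round(1),(w@ey*1e3).round(1))
plan(.5315,-.1846,.2,165.9)
E
```

```text
board scene [0.46768918 0.23622242 0.016     ]
vice plate scene [ 0.53604221 -0.17671921  0.01      ]
in board 13.2 42.0
in board 14.7 -56.7
in board 61.4 -5.1
in vice 41.2 3.7
in vice -77.8 -2.5
in vice -4.1 45.6
in vice -6.7 -48.3
pos [0.2022 0.4841 0.2341] rpy [-1.7992e+02 -1.0000e-02  1.5732e+02] F [-0.03 -0.48  0.31] T [ 0.01 -0.01 -0.01] op 0.092 shift mm [-561.7 -490.    34.7] turn rad -0.1497
```

```bash
python3 -m jog '[[[1,-0.03,-0.026,0,-0.05],[1,-0.06,-0.052,0,-0.1],[1,-0.09,-0.078,0,-0.15],[1,-0.12,-0.104,0,-0.15],[1,-0.15,-0.13,0,-0.15]]]' >/dev/null
python3 -m jog '[[[1,-0.024,-0.028,0,0],[1,-0.048,-0.056,0,0],[1,-0.072,-0.084,0,0],[1,-0.096,-0.112,0,0],[1,-0.118,-0.139,0,0]]]' >/dev/null
python3 -m jog '[[[1,-0.024,-0.028,0,0],[1,-0.048,-0.056,0,0],[1,-0.072,-0.084,0,0],[1,-0.096,-0.112,0,0],[1,-0.118,-0.139,0,0]]]'
python3 - <<'E'
from h import *
plan(.5315,-.1846,.2,165.9)
# finer look at strip/catch in saved top picture
im=cv2.imread("pics/top0.png"); hsv=cv2.cvtColor(im,cv2.COLOR_BGR2HSV)
a=np.radians(17.6); ex=np.array([np.cos(a),np.sin(a)]); ey=np.array([-ex[1],ex[0]]); O=np.array([.4625,.2324])
k=mask(hsv,(0,0,90),(180,60,255),(196,212,256,252))
c=max(cv2.findContours(k,0,2)[0],key=cv2.contourArea); r=cv2.minAreaRect(c); print("strip",r)
ys,xs=np.nonzero(mask(hsv,(0,130,60),(8,255,255),(212,210,230,230))|mask(hsv,(172,130,60),(180,255,255),(212,210,230,230)))
print("red",xs.mean(),ys.mean(),len(xs))
w=on("top",(xs.mean(),ys.mean()),.025)[:2]-O; print((w@ex*1e3).round(1),(w@ey*1e3).round(1))
E
```

```text
time: 1.35
tool_pos: [0.4524, -0.0224, 0.2345]
tool_rot: [3.142, -0.0, 2.895]
contact_force: [1.0, 0.6, 0.2]
opening: 0.0914
grip_force: 0.0
pos [ 0.4524 -0.0224  0.2345] rpy [ 1.8000e+02 -1.0000e-02  1.6589e+02] F [1.01 0.62 0.18] T [ 0.03 -0.06 -0.02] op 0.0914 shift mm [-116.3 -138.    34.5] turn rad -0.0002
strip ((222.70001220703125, 228.1000213623047), (26.56313133239746, 48.066619873046875), 71.56504821777344)
red 220.125 219.875 8
63.1 -3.1
```

```bash
python3 -m jog '[[[1,-0.024,-0.028,0.005,0],[1,-0.048,-0.056,0.015,0],[1,-0.072,-0.084,0.025,0],[1,-0.096,-0.112,0.035,0],[1,-0.116,-0.138,0.05,0]]]' >/dev/null
python3 -m jog '[[[1,0,0,0.03,0],[1,0,0,0.05,0],[1,0,0,0.06,0],[1,0,0,0.06,0]]]'
python3 - <<'E'
from h import *
plan(.5315,-.1846,.026,165.9)
im=robot.read_camera("scene")[:,:,::-1]
u,v=map(int,proj("scene",(.53,-.185,.08))); cv2.imwrite("pics/s1.png",cv2.resize(im[v-60:v+50,u-70:u+70],None,fx=5,fy=5,interpolation=cv2.INTER_CUBIC)); print(u-70,v-60)
E
```

```text
time: 2.1
tool_pos: [0.5293, -0.1818, 0.1221]
tool_rot: [3.14, -0.005, 2.896]
contact_force: [-0.9, 0.0, -0.2]
opening: 0.0917
grip_force: 0.0
pos [ 0.5293 -0.1818  0.1221] rpy [179.92  -0.31 165.9 ] F [-0.89  0.01 -0.24] T [0.06 0.01 0.05] op 0.0917 shift mm [-3.3 -2.3 96.1] turn rad 0.0001
226 105
```

View pics/s1.png

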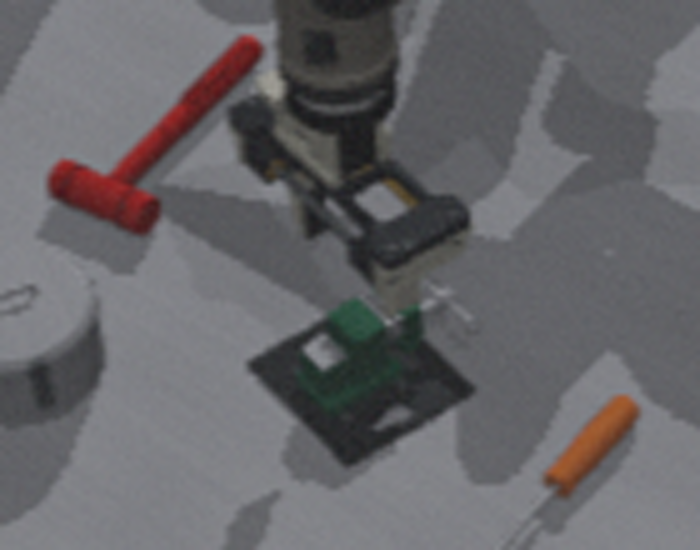

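The picture shows the open gripper above the vice. The plate corners in the crop are at (247,365), (350,465) and (477,388). I'll cast these before descending.

Run:
```python
from h import *
P=[on("scene",(u/5+226,v/5+105),.004) for u,v in((247,365),(350,465),(477,388))]
print(np.round(P,4),np.linalg.norm(P[1]-P[0]),np.linalg.norm(P[2]-P[1]),"mid",(P[0]+P[2])/2)
e=P[1]-P[0];f=P[2]-P[1];print(np.degrees(np.arctan2(e[1],e[0])),np.degrees(np.arctan2(f[1],f[0])))
plan(.5315,-.1846,.026,165.9)
```

```text
[[ 0.5765 -0.2562  0.004 ]
 [ 0.6041 -0.1315  0.004 ]
 [ 0.4889 -0.1034  0.004 ]] 0.12772279989254517 0.11850386559880562 mid [ 0.53271462 -0.17978708  0.004     ]
77.52981173488584 166.26665817478374
pos [ 0.5304 -0.182   0.124 ] rpy [ 1.7996e+02 -1.3000e-01  1.6593e+02] F [0.46 1.02 0.27] T [-0.03 -0.02  0.03] op 0.0918 shift mm [-1.9 -2.3 98. ] turn rad 0.0005
```

```bash
python3 -m jog '[[[1,-0.001,0,0.03,0],[1,-0.0015,0,0.06,0],[1,-0.0015,0,0.08,0],[1,-0.0015,0,0.09,0],[1,-0.0015,0,0.097,0]]]'
python3 -m jog '[[[0.3,0,0,0,0],[-0.1,0,0,0,0],[-0.5,0,0,0,0],[-0.8,0,0,0,0],[-0.8,0,0,0,0]]]' 30
python3 -m jog '[[[-0.8,0,0,0,0],[-0.8,0,0,0,0],[-0.8,0,0,0,0],[-0.8,0,0,0,0]]]' 40
python3 -c "
from h import *
plan(.5315,-.1846,.026,165.9)"
```

```text
time: 2.57
tool_pos: [0.5329, -0.1827, 0.028]
tool_rot: [-3.141, 0.001, 2.896]
contact_force: [0.3, -0.8, -0.2]
opening: 0.0916
grip_force: 0.0
time: 2.98
tool_pos: [0.5329, -0.1831, 0.0287]
tool_rot: [-3.141, 0.002, 2.896]
contact_force: [0.7, 1.0, -0.5]
opening: 0.063
grip_force: 0.0
time: 3.32
tool_pos: [0.5324, -0.1827, 0.0278]
tool_rot: [3.141, 0.0, 2.896]
contact_force: [1.1, 0.8, 1.0]
opening: 0.0399
grip_force: 40.0
pos [ 0.5324 -0.1827  0.0278] rpy [179.98   0.   165.91] F [1.05 0.84 0.97] T [ 0.27  0.04 -0.06] op 0.0399 shift mm [ 0.4 -2.1  1.8] turn rad 0.0002
```

```bash
python3 -m jog '[[[-0.8,0,0,-0.005,0],[-0.8,0,0,-0.015,0],[-0.8,0,0,-0.035,0],[-0.8,0,0,-0.06,0],[-0.8,0,0,-0.085,0]]]' 45
python3 -m jog '[[[-0.8,0,0,-0.015,-0.11],[-0.8,0,0.02,-0.025,-0.22],[-0.8,0,0.04,-0.03,-0.33],[-0.8,0,0.065,-0.03,-0.44],[-0.8,0,0.09,-0.03,-0.553]]]'
python3 -c "
from h import *
plan(.481,.238,.14,197.6)"
```

```text
time: 3.73
tool_pos: [0.5316, -0.1825, 0.1134]
tool_rot: [3.141, -0.002, 2.896]
contact_force: [0.5, 0.3, -6.1]
opening: 0.0401
grip_force: 45.0
time: 4.15
tool_pos: [0.5541, -0.095, 0.1436]
tool_rot: [-3.141, 0.0, -2.83]
contact_force: [0.3, 1.0, -6.6]
opening: 0.0396
grip_force: 45.0
pos [ 0.5541 -0.095   0.1436] rpy [-1.7999e+02  2.0000e-02 -1.6215e+02] F [ 0.26  1.02 -6.6 ] T [ 0.11 -0.01  0.02] op 0.0396 shift mm [-32.5 339.3   3.5] turn rad 0.0043
```

```bash
python3 -m jog '[[[-0.8,-0.001,0.02,0,0],[-0.8,-0.004,0.05,0,0],[-0.8,-0.008,0.085,0,0],[-0.8,-0.012,0.12,0,0],[-0.8,-0.016,0.15,0,0]]]'
python3 - <<'E'
from h import *
plan(.481,.238,.14,197.6)
a=np.radians(17.6); ex=np.array([np.cos(a),np.sin(a)]); ey=np.array([-ex[1],ex[0]]); O=np.array([.4625,.2324])
out=[]
for n,uv in(("top",(222,220)),("scene",None)):
    im=cv2.imread(f"pics/{n}0.png").astype(int)
    if uv is None: uv=proj("scene",(*(O+.064*ex),.025)); print(uv)
    u,v=map(int,uv); b=im[v-9:v+10,u-9:u+10]; red=np.clip(b[:,:,2]-1.6*b[:,:,1]-25,0,None) ; 
    gr=b.min(2)
    print(n,red.tolist() if 0 else red.sum(0),red.sum(1)); ys,xs=np.mgrid[v-9:v+10,u-9:u+10]
    s=red.sum(); px=((red*xs).sum()/s,(red*ys).sum()/s); w=on(n,px,.0245)[:2]-O; print(px,(w@ex*1e3).round(1),(w@ey*1e3).round(1))
im=cv2.imread("pics/scene0.png"); u,v=map(int,proj("scene",(*O,.018)))
cv2.imwrite("pics/s2.png",cv2.resize(im[v-40:v+40,u-45:u+45],None,fx=8,fy=7.5 and 7,interpolation=cv2.INTER_CUBIC)); print(u-45,v-40)
E
```

```text
time: 4.57
tool_pos: [0.5228, 0.0541, 0.1429]
tool_rot: [3.141, -0.001, -2.834]
contact_force: [0.4, -0.0, -6.0]
opening: 0.0396
grip_force: 45.0
pos [0.5228 0.0541 0.1429] rpy [ 1.7996e+02 -6.0000e-02 -1.6240e+02] F [ 0.37 -0.03 -6.03] T [ 0.16 -0.02  0.01] op 0.0396 shift mm [-15.8 187.9   3.1] turn rad 0.0
top [  0.    0.    0.    0.    0.    0.    5.2 146.  144.4   0.2   0.    0.
   0.    0.    0.    0.    0.    0.    0. ] [  0.    0.    0.    0.    0.    0.    0.    0.   83.2 156.2  56.4   0.
   0.    0.    0.    0.    0.    0.    0. ]
(np.float64(220.47194050033804), np.float64(219.90939824205543)) 62.8 -3.9
[398.05372697 232.83467115]
scene [ 0.   0.   0.   0.   0.   0.   0.   0.  40.8 16.8  0.   0.   0.   0.
  0.   0.   0.   0.   0. ] [ 0.   0.   0.   0.   0.   0.   0.   0.   0.   8.  49.6  0.   0.   0.
  0.   0.   0.   0.   0. ]
(np.float64(397.29166666666663), np.float64(232.86111111111111)) 64.6 -2.4
357 179
```

View pics/s2.png

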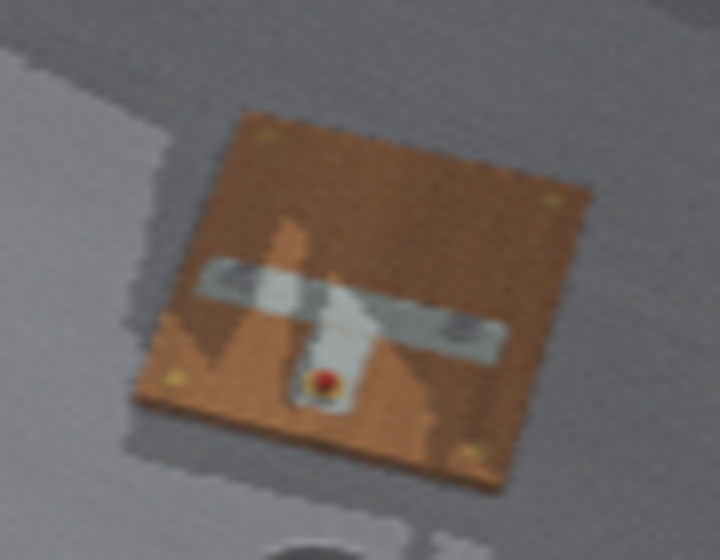

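The scene crop shows the board corners at (240,113), (592,188), (500,485) and (135,402). The screw heads are near (235,273) and (463,327), and the catch is at (325,382). I'll use the board position from this same view.

Run:
```python
from h import *
f=lambda p,z:on("scene",(p[0]/8+357,p[1]/7+179),z)[:2]
C=[f(p,.018) for p in((240,113),(592,188),(500,483),(135,400))]; O=np.mean(C,0)
e=(C[3]-C[0]+C[2]-C[1]); a=np.arctan2(e[1],e[0]); print("center",O.round(4),"yaw",np.degrees(a),np.linalg.norm(C[3]-C[0]),np.linalg.norm(C[1]-C[0]))
ex=np.array([np.cos(a),np.sin(a)]); ey=np.array([-ex[1],ex[0]])
for p,z in(((235,273),.028),((463,327),.028),((325,382),.0245)):
    w=f(p,z)-O; print("offset",(w@ex*1e3).round(1),(w@ey*1e3).round(1), f(p,z).round(4))
```

```text
center [0.4645 0.2355] yaw 18.447655991783446 0.18874056742987763 0.1599424355881309
offset 15.6 -55.7 [0.4969 0.1876]
offset 15.8 44.2 [0.4656 0.2825]
offset 64.1 -4.0 [0.5266 0.2521]
```

```bash
python3 -m jog '[[[-0.8,-0.003,0.03,0,0],[-0.8,-0.006,0.07,0,0],[-0.8,-0.01,0.11,0,0],[-0.8,-0.013,0.15,0,-0.003],[-0.8,-0.0155,0.183,0,-0.007]]]' >/dev/null
python3 -m jog '[[[-0.8,0,0,0.02,0],[-0.8,0,0,0.045,0],[-0.8,0,0,0.06,0],[-0.8,0,0,0.065,0],[-0.8,0,0,0.065,0]]]'
python3 -c "
from h import *
plan(.4795,.2335,.062,198.0)"
```

```text
time: 5.4
tool_pos: [0.4826, 0.2311, 0.0767]
tool_rot: [3.142, -0.003, -2.827]
contact_force: [-0.2, -0.0, -5.0]
opening: 0.04
grip_force: 45.0
pos [0.4826 0.2311 0.0767] rpy [ 180.     -0.19 -161.99] F [-0.16 -0.03 -4.98] T [0.09 0.02 0.01] op 0.04 shift mm [ 2.1  3.3 14.7] turn rad 0.0001
```

```bash
python3 -m jog '[[[-0.8,0.002,0.003,0.006,0],[-0.8,0.002,0.003,0.011,0],[-0.8,0.002,0.003,0.014,0],[-0.8,0.002,0.003,0.015,0],[-0.8,0.002,0.003,0.015,0]]]'
python3 -c "
from h import *
plan(.4795,.2335,.056,198.0)"
python3 -m jog '[[[-0.8,0,0,0.001,0],[-0.8,0,0,0.002,0],[-0.8,0,0,0.003,0],[-0.8,0,0,0.004,0],[-0.8,0,0,0.004,0]]]'
python3 -m jog '[[[-0.8,0,0,0.0007,0],[-0.8,0,0,0.0013,0],[-0.8,0,0,0.002,0],[-0.8,0,0,0.002,0],[-0.8,0,0,0.002,0]]]'
python3 -c "
from h import *
plan(.4795,.2335,.056,198.0)"
```

```text
time: 5.82
tool_pos: [0.4808, 0.2336, 0.0628]
tool_rot: [3.142, 0.0, -2.828]
contact_force: [0.2, 0.6, -5.7]
opening: 0.0399
grip_force: 45.0
pos [0.4808 0.2336 0.0628] rpy [ 1.8000e+02  1.0000e-02 -1.6201e+02] F [ 0.15  0.57 -5.67] T [0.09 0.08 0.05] op 0.0399 shift mm [1.3 0.4 6.8] turn rad -0.0001
time: 6.23
tool_pos: [0.4807, 0.2336, 0.0586]
tool_rot: [3.142, -0.0, -2.827]
contact_force: [0.1, 0.1, -5.8]
opening: 0.0397
grip_force: 45.0
time: 6.65
tool_pos: [0.4807, 0.2336, 0.0567]
tool_rot: [3.142, -0.0, -2.827]
contact_force: [0.3, 0.3, -5.5]
opening: 0.0399
grip_force: 45.0
pos [0.4807 0.2336 0.0567] rpy [ 180.   -0. -162.] F [ 0.28  0.28 -5.47] T [0.01 0.01 0.01] op 0.0399 shift mm [1.2 0.3 0.7] turn rad 0.0
```

```bash
python3 -m jog '[[[-0.8,0,0,0.0005,0],[-0.8,0,0,0.001,0],[-0.8,0,0,0.001,0],[-0.8,0,0,0.001,0]]]'
python3 -m jog '[[[-0.8,0,0,0.0005,0],[-0.8,0,0,0.001,0],[-0.8,0,0,0.001,0],[-0.8,0,0,0.001,0]]]'
python3 -c "
from h import *
plan(.4795,.2335,.056,198.0)"
```

```text
time: 6.98
tool_pos: [0.4807, 0.2336, 0.0557]
tool_rot: [3.142, 0.0, -2.827]
contact_force: [-0.5, 0.6, -4.4]
opening: 0.04
grip_force: 45.0
time: 7.32
tool_pos: [0.4809, 0.2337, 0.055]
tool_rot: [3.142, 0.001, -2.827]
contact_force: [-0.7, 0.7, -2.9]
opening: 0.0399
grip_force: 45.0
pos [0.4809 0.2337 0.055 ] rpy [ 1.7999e+02  4.0000e-02 -1.6200e+02] F [-0.74  0.67 -2.88] T [0.07 0.04 0.02] op 0.0399 shift mm [ 1.4  0.2 -1. ] turn rad 0.0001
```

```bash
python3 -m jog '[[[-0.8,0,0,0.0005,0],[-0.8,0,0,0.0005,0],[-0.8,0,0,0.0005,0]]]'
python3 -c "
from h import *
plan(.4795,.2335,.056,198.0)"
```

```text
time: 7.57
tool_pos: [0.481, 0.2337, 0.0545]
tool_rot: [3.142, 0.001, -2.827]
contact_force: [0.2, 0.4, -0.7]
opening: 0.0402
grip_force: 45.0
pos [0.481  0.2337 0.0545] rpy [ 1.80e+02  5.00e-02 -1.62e+02] F [ 0.2   0.4  -0.74] T [0.13 0.05 0.03] op 0.0402 shift mm [ 1.5  0.2 -1.5] turn rad 0.0001
```

```bash
python3 -m jog '[[[-0.8,0,0,-0.002,0],[-0.8,0.0025,0,-0.002,0],[-0.8,0.0025,0,-0.001,0],[-0.8,0.0025,0,0,0],[-0.8,0.0025,0,0,0]]]' | grep -E "pos|contact"
python3 -m jog '[[[-0.8,0,0,-0.002,0],[-0.8,0,-0.0025,-0.002,0],[-0.8,0,-0.0025,-0.001,0],[-0.8,0,-0.0025,0,0],[-0.8,0,-0.0025,0,0]]]' | grep -E "pos|contact"
python3 -m jog '[[[-0.8,0,0,-0.002,0],[-0.8,-0.0025,0,-0.002,0],[-0.8,-0.0025,0,-0.001,0],[-0.8,-0.0025,0,0,0],[-0.8,-0.0025,0,0,0]]]' | grep -E "pos|contact"
python3 -m jog '[[[-0.8,0,0,-0.002,0],[-0.8,-0.0025,0,-0.002,0],[-0.8,-0.0025,0,-0.001,0],[-0.8,-0.0025,0,0,0],[-0.8,-0.0025,0,0,0]]]' | grep -E "pos|contact"
```

```text
tool_pos: [0.4782, 0.2328, 0.0544]
contact_force: [-1.8, -1.9, 1.2]
tool_pos: [0.4797, 0.2303, 0.0546]
contact_force: [0.5, -1.7, 1.2]
tool_pos: [0.4821, 0.2315, 0.0546]
contact_force: [0.1, 0.4, 1.9]
tool_pos: [0.4843, 0.2322, 0.0546]
contact_force: [0.7, 0.1, 2.0]
```

```bash
python3 -m jog '[[[-0.8,0,0,-0.002,0],[-0.8,0,0.0025,-0.002,0],[-0.8,0,0.0025,-0.001,0],[-0.8,0,0.0025,0,0],[-0.8,0,0.0025,0,0]]]' | grep -E "pos|contact"
python3 -m jog '[[[-0.8,0,0,-0.002,0],[-0.8,0,0.0025,-0.002,0],[-0.8,0,0.0025,-0.001,0],[-0.8,0,0.0025,0,0],[-0.8,0,0.0025,0,0]]]' | grep -E "pos|contact"
python3 -m jog '[[[-0.8,0,0,-0.002,0],[-0.8,0.0025,0,-0.002,0],[-0.8,0.0025,0,-0.001,0],[-0.8,0.0025,0,0,0],[-0.8,0.0025,0,0,0]]]' | grep -E "pos|contact"
python3 -m jog '[[[-0.8,0,0,-0.002,0],[-0.8,0.0025,0,-0.002,0],[-0.8,0.0025,0,-0.001,0],[-0.8,0.0025,0,0,0],[-0.8,0.0025,0,0,0]]]' | grep -E "pos|contact"
```

```text
tool_pos: [0.483, 0.2347, 0.0545]
contact_force: [-2.4, 0.6, 1.9]
tool_pos: [0.4821, 0.237, 0.0542]
contact_force: [-1.6, 1.7, -2.1]
tool_pos: [0.4797, 0.2358, 0.0538]
contact_force: [-1.1, -0.1, -6.5]
tool_pos: [0.4774, 0.2352, 0.054]
contact_force: [-0.3, 0.2, -5.6]
```

Holes found: at (0.4797,0.2358) and at (0.4774,0.2352) the plate hangs free below the head tops. I'll centre it and descend slowly.

```bash
python3 -m jog '[[[-0.8,-0.0004,0.0004,0,0],[-0.8,-0.0008,0.0008,0.0005,0],[-0.8,-0.0008,0.0008,0.001,0],[-0.8,-0.0008,0.0008,0.001,0]]]' | grep -E "pos|contact"
python3 -m jog '[[[-0.8,0,0,0.0005,0],[-0.8,0,0,0.001,0],[-0.8,0,0,0.0015,0],[-0.8,0,0,0.0015,0]]]' 
python3 -c "
from h import *
plan(.4795,.2335,.046,198.0)"
```

```text
tool_pos: [0.4781, 0.2363, 0.0531]
contact_force: [-0.3, -0.7, -6.7]
time: 11.57
tool_pos: [0.4782, 0.2362, 0.0517]
tool_rot: [3.142, 0.0, -2.827]
contact_force: [-0.2, -0.2, -4.0]
opening: 0.04
grip_force: 45.0
pos [0.4782 0.2362 0.0517] rpy [ 1.80e+02  1.00e-02 -1.62e+02] F [-0.21 -0.16 -4.05] T [ 0.03 -0.05 -0.04] op 0.04 shift mm [-0.4 -3.   5.7] turn rad -0.0
```

```bash
python3 -m jog '[[[-0.8,0,0,0.0005,0],[-0.8,0,0,0.001,0],[-0.8,0,0,0.0015,0],[-0.8,0,0,0.002,0],[-0.8,0,0,0.002,0]]]' | grep -E "pos|contact"
python3 -m jog '[[[-0.8,0,0,0.0005,0],[-0.8,0,0,0.001,0],[-0.8,0,0,0.0015,0],[-0.8,0,0,0.002,0],[-0.8,0,0,0.002,0]]]' | grep -E "pos|contact"
python3 -c "
from h import *
plan(.4795,.2335,.046,198.0)"
```

```text
tool_pos: [0.4782, 0.2362, 0.0497]
contact_force: [0.6, -0.4, -3.5]
tool_pos: [0.4782, 0.2362, 0.0477]
contact_force: [0.1, -0.2, -3.5]
pos [0.4782 0.2362 0.0477] rpy [ 1.80e+02  1.00e-02 -1.62e+02] F [ 0.08 -0.24 -3.48] T [ 0.07 -0.07  0.  ] op 0.0398 shift mm [-0.4 -3.   1.7] turn rad 0.0
```

```bash
for i in 1; do python3 -m jog '[[[-0.8,0,0,0.0005,0],[-0.8,0,0,0.001,0],[-0.8,0,0,0.001,0]]]' | grep -E "pos|contact"; done
python3 -m jog '[[[-0.8,0,0,0.0004,0],[-0.8,0,0,0.0004,0],[-0.8,0,0,0.0004,0]]]' | grep -E "pos|contact"
python3 -m jog '[[[-0.8,0,0,0.0004,0],[-0.8,0,0,0.0004,0],[-0.8,0,0,0.0004,0]]]' | grep -E "pos|contact"
python3 -c "
from h import *
plan(.4795,.2335,.046,198.0)"
```

```text
tool_pos: [0.4782, 0.2363, 0.0467]
contact_force: [0.3, 0.2, -4.1]
tool_pos: [0.4781, 0.2363, 0.0463]
contact_force: [0.7, 0.2, -3.0]
tool_pos: [0.4781, 0.2363, 0.0459]
contact_force: [1.4, 0.2, -3.6]
pos [0.4781 0.2363 0.0459] rpy [ 1.80e+02  1.00e-02 -1.62e+02] F [ 1.45  0.19 -3.55] T [ 0.13 -0.12 -0.03] op 0.0395 shift mm [-0.4 -3.  -0.1] turn rad 0.0001
```

```bash
python3 -m jog '[[[-0.8,0,0,0.0004,0],[-0.8,0,0,0.0004,0],[-0.8,0,0,0.0004,0]]]' | grep -E "pos|contact"
python3 -m jog '[[[-0.8,0,0,0.0003,0],[-0.8,0,0,0.0003,0],[-0.8,0,0,0.0003,0]]]' | grep -E "pos|contact"
python3 -c "
from h import *
plan(.4795,.2335,.046,198.0)"
```

```text
tool_pos: [0.4782, 0.2363, 0.0457]
contact_force: [-0.2, -0.3, -1.6]
tool_pos: [0.4782, 0.2363, 0.0454]
contact_force: [0.3, 0.9, -0.0]
pos [0.4782 0.2363 0.0454] rpy [ 1.80e+02  2.00e-02 -1.62e+02] F [ 0.27  0.85 -0.02] T [ 0.09  0.1  -0.04] op 0.0395 shift mm [-0.4 -3.  -0.6] turn rad 0.0
```

Seated flat at z = 0.0457. Next I'll slide along board -x (tool +x), watching the forces.

```bash
python3 -m jog '[[[-0.8,0.0005,0,0,0],[-0.8,0.0012,0,0,0],[-0.8,0.002,0,0,0],[-0.8,0.002,0,0,0]]]' | grep -E "pos|contact"
python3 -m jog '[[[-0.8,0.0005,0,0,0],[-0.8,0.0012,0,0,0],[-0.8,0.002,0,0,0],[-0.8,0.002,0,0,0]]]' | grep -E "pos|contact"
python3 -c "
from h import *
plan(.4795,.2335,.046,198.0)"
```

```text
tool_pos: [0.4766, 0.2357, 0.0455]
contact_force: [2.7, 1.1, -0.6]
tool_pos: [0.4744, 0.235, 0.0454]
contact_force: [2.8, 0.7, -0.5]
pos [0.4744 0.235  0.0454] rpy [ 1.8000e+02  4.0000e-02 -1.6199e+02] F [ 2.77  0.73 -0.53] T [ 0.19 -0.5   0.  ] op 0.0397 shift mm [-4.3 -3.  -0.6] turn rad 0.0001
```

```bash
python3 -m jog '[[[-0.8,0.001,0,0,0],[-0.8,0.002,0,0,0],[-0.8,0.003,0,0,0],[-0.8,0.003,0,0,0]]]' | grep -E "pos|contact"
python3 -m jog '[[[-0.8,0.001,0,0,0],[-0.8,0.002,0,0,0],[-0.8,0.003,0,0,0],[-0.8,0.003,0,0,0]]]' | grep -E "pos|contact"
python3 -c "
from h import *
plan(.4795,.2335,.046,198.0)"
```

```text
tool_pos: [0.4713, 0.2341, 0.0453]
contact_force: [1.9, 0.2, 0.8]
tool_pos: [0.4685, 0.2331, 0.0453]
contact_force: [2.9, 1.5, 0.3]
pos [0.4685 0.2331 0.0453] rpy [ 1.80e+02  1.00e-02 -1.62e+02] F [2.89 1.49 0.32] T [ 0.26 -0.57 -0.01] op 0.0401 shift mm [-10.6  -3.   -0.7] turn rad 0.0001
```

```bash
python3 -m jog '[[[-0.8,0.001,0,0,0],[-0.8,0.002,0,0,0],[-0.8,0.003,0,0,0],[-0.8,0.003,0,0,0]]]' | grep -E "pos|contact"
python3 -m jog '[[[-0.8,0.001,0,0,0],[-0.8,0.002,0,0,0],[-0.8,0.003,0,0,0],[-0.8,0.003,0,0,0]]]' | grep -E "pos|contact"
python3 -m jog '[[[-0.8,0.0007,0,0,0],[-0.8,0.0013,0,0,0],[-0.8,0.0013,0,0,0],[-0.8,0.0013,0,0,0]]]' | grep -E "pos|contact"
python3 -c "
from h import *
plan(.4795,.2335,.046,198.0)"
```

```text
tool_pos: [0.4656, 0.2322, 0.0453]
contact_force: [2.2, 1.3, 0.1]
tool_pos: [0.4624, 0.2311, 0.0452]
contact_force: [2.1, 0.1, 1.5]
tool_pos: [0.4617, 0.2309, 0.0453]
contact_force: [3.7, 1.6, 2.1]
pos [0.4617 0.2309 0.0453] rpy [ 1.80e+02  1.00e-02 -1.62e+02] F [3.67 1.58 2.12] T [ 0.34 -0.62  0.02] op 0.0398 shift mm [-17.8  -3.   -0.7] turn rad 0.0001
```

```bash
python3 -m jog '[[[-0.8,0.0003,0,-0.0003,0],[-0.8,0.0007,0,-0.0003,0],[-0.8,0.0007,0,-0.0003,0],[-0.8,0.0007,0,-0.0003,0]]]' | grep -E "pos|contact"
python3 -m jog '[[[-0.8,0.0003,0,0,0],[-0.8,0.0007,0,0,0],[-0.8,0.0007,0,0,0],[-0.8,0.0007,0,0,0]]]' | grep -E "pos|contact"
python3 -c "
from h import *
plan(.4795,.2335,.046,198.0)
im=robot.read_camera('top')[:,:,::-1]
cv2.imwrite('pics/t3.png',cv2.resize(im[185:285,180:275],None,fx=6,fy=6,interpolation=cv2.INTER_CUBIC))"
```

```text
tool_pos: [0.4607, 0.2305, 0.0454]
contact_force: [2.6, 0.0, 0.8]
tool_pos: [0.4603, 0.2304, 0.0455]
contact_force: [3.9, 0.5, -1.1]
pos [0.4603 0.2304 0.0455] rpy [ 180.   -0. -162.] F [ 3.9   0.47 -1.07] T [ 0.23 -0.69  0.04] op 0.04 shift mm [-19.2  -3.   -0.5] turn rad 0.0001
```

View pics/t3.png

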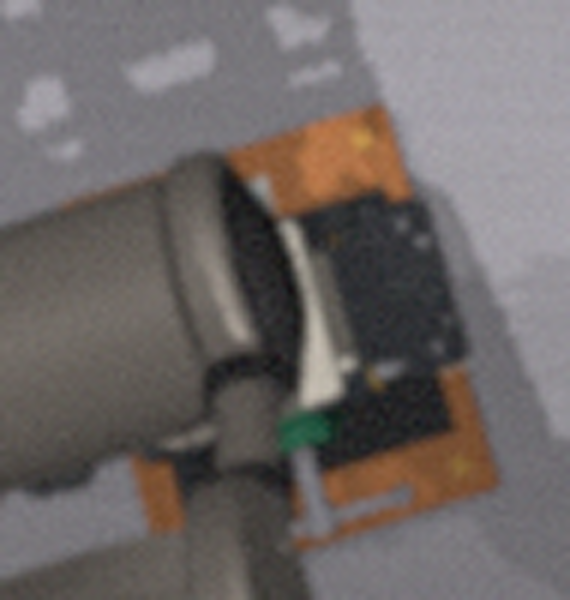

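The arm hides the catch in this view, but the plate lies square on the board, with the spindle end at (315,520). I'll keep sliding until the stop is felt.

```bash
python3 -m jog '[[[-0.8,0.0003,0,0,0],[-0.8,0.0007,0,0,0],[-0.8,0.0007,0,0,0],[-0.8,0.0007,0,0,0]]]' | grep -E "pos|contact"
python3 -m jog '[[[-0.8,0.0003,0,0,0],[-0.8,0.0007,0,0,0],[-0.8,0.0007,0,0,0],[-0.8,0.0007,0,0,0]]]' | grep -E "pos|contact"
python3 -c "
from h import *
plan(.4795,.2335,.046,198.0)
im=robot.read_camera('scene')[:,:,::-1]
u,v=map(int,proj('scene',(.525,.25,.025)))
cv2.imwrite('pics/s4.png',cv2.resize(im[v-40:v+30,u-45:u+45],None,fx=8,fy=8,interpolation=cv2.INTER_CUBIC))"
```

```text
tool_pos: [0.46, 0.2303, 0.0456]
contact_force: [5.0, 1.7, -2.0]
tool_pos: [0.4597, 0.2302, 0.0456]
contact_force: [5.7, 1.8, -3.2]
pos [0.4597 0.2302 0.0456] rpy [ 1.80e+02  9.00e-02 -1.62e+02] F [ 5.66  1.84 -3.17] T [ 0.4  -1.2   0.02] op 0.0396 shift mm [-19.9  -3.   -0.3] turn rad -0.0
```

View pics/s4.png

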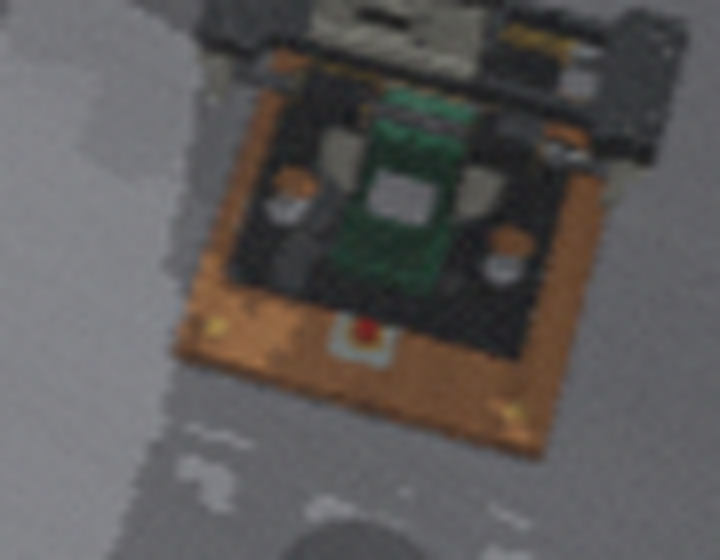

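The view shows the heads in the slot ends and the red pin at (367,330) just clear of the plate's edge. I'll push a little more to confirm it is home.

```bash
python3 -m jog '[[[-0.8,0.0003,0,0.0003,0],[-0.8,0.0007,0,0.0005,0],[-0.8,0.001,0,0.0005,0],[-0.8,0.001,0,0.0005,0]]]' | grep -E "pos|contact"
python3 -m jog '[[[-0.8,0.0003,0,0,0],[-0.8,0.0007,0,0,0],[-0.8,0.001,0,0,0],[-0.8,0.001,0,0,0]]]' | grep -E "pos|contact"
python3 -c "
from h import *
plan(.4795,.2335,.046,198.0)
im=robot.read_camera('scene')[:,:,::-1]
u,v=map(int,proj('scene',(.525,.25,.025)))
cv2.imwrite('pics/s5.png',cv2.resize(im[v-30:v+15,u-30:u+30],None,fx=13,fy=13,interpolation=cv2.INTER_CUBIC))"
```

```text
tool_pos: [0.4595, 0.2301, 0.0455]
contact_force: [6.9, 2.3, -2.2]
tool_pos: [0.4591, 0.23, 0.0456]
contact_force: [8.5, 3.2, -2.7]
pos [0.4591 0.23   0.0456] rpy [ 180.      0.29 -162.01] F [ 8.5   3.15 -2.66] T [ 0.62 -1.7  -0.  ] op 0.0399 shift mm [-20.4  -3.   -0.3] turn rad -0.0001
```

View pics/s5.png

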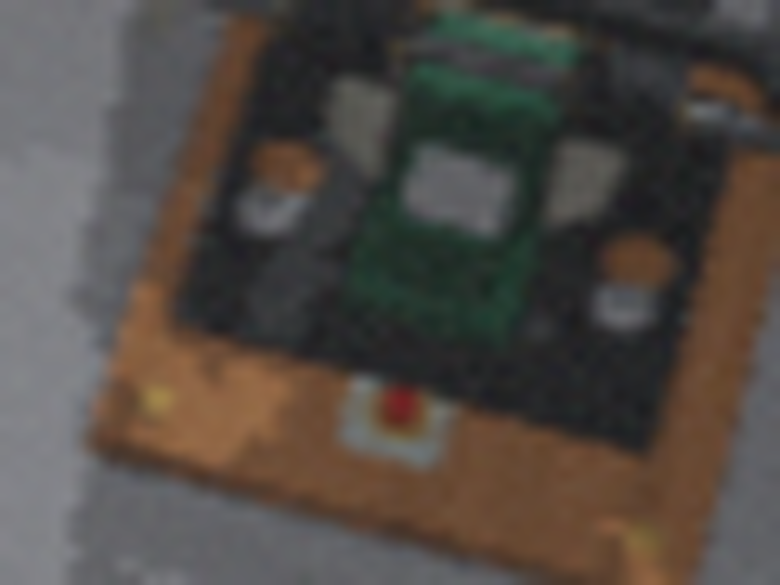

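The pin and its collar stand clear of the plate's edge, and the force climbs with no further travel, so the plate is home. I'll ease off the push, then open.

```bash
python3 -m jog '[[[-0.8,-0.0005,0,0,0],[-0.8,-0.001,0,0,0],[-0.8,-0.0015,0,0,0],[-0.8,-0.0018,0,0,0],[-0.8,-0.0018,0,0,0]]]' | grep -E "pos|contact"
python3 -m jog '[[[-0.8,0,0,0,0],[-0.8,0,0,0,0]]]' 8 | grep -E "pos|contact|op"
python3 -m jog '[[[-0.05,0,0,0,0],[0.1,0,0,0,0],[0.4,0,0,0,0],[0.7,0,0,0,0],[0.7,0,0,0,0]]]' | grep -E "pos|contact|op"
python3 -c "
from h import *
plan(.4795,.2335,.046,198.0)"
```

```text
tool_pos: [0.4596, 0.2302, 0.0454]
contact_force: [6.2, 0.5, -0.5]
tool_pos: [0.4593, 0.23, 0.0453]
contact_force: [6.6, 0.9, 0.3]
opening: 0.0402
tool_pos: [0.4582, 0.2298, 0.0449]
contact_force: [-1.1, -0.2, -0.0]
opening: 0.0658
pos [0.4582 0.2298 0.0449] rpy [ 1.7999e+02 -7.0000e-02 -1.6199e+02] F [-1.06 -0.2  -0.02] T [ 0.08  0.04 -0.  ] op 0.0658 shift mm [-21.3  -3.1  -1.2] turn rad 0.0001
```

```bash
python3 -m jog '[[[0.8,0,0,-0.01,0],[0.8,0,0,-0.03,0],[0.8,0,0,-0.06,0],[0.8,0,0,-0.09,0],[0.8,0,0,-0.12,0]]]' | grep -E "pos|contact|op"
python3 -m jog '[[[1,0.01,-0.02,-0.03,0],[1,0.02,-0.05,-0.05,0],[1,0.02,-0.09,-0.06,0],[1,0.02,-0.125,-0.06,0],[1,0.02,-0.16,-0.06,0]]]' | grep -E "pos|contact"
python3 -m jog '[[[1,0,-0.035,0,0],[1,0,-0.07,0,0],[1,0,-0.1,0,0],[1,0,-0.1,0,0]]]' | grep -E "time|pos|contact"
python3 -c "
from h import *
a=robot.read_camera('top')[190:290,180:275,::-1]; im=robot.read_camera('scene')[:,:,::-1]
u,v=map(int,proj('scene',(.48,.24,.03))); b=im[v-50:v+50,u-48:u+47]
cv2.imwrite('pics/f6.png',cv2.resize(np.hstack([a,b]),None,fx=4.2,fy=4.2,interpolation=cv2.INTER_CUBIC))"
```

```text
tool_pos: [0.4583, 0.2298, 0.167]
contact_force: [0.3, 0.0, 0.8]
opening: 0.0825
tool_pos: [0.4895, 0.0701, 0.227]
contact_force: [0.7, -0.4, -0.5]
time: 20.3
tool_pos: [0.5213, -0.0283, 0.2256]
contact_force: [-0.8, -0.3, -0.4]
```

View pics/f6.png

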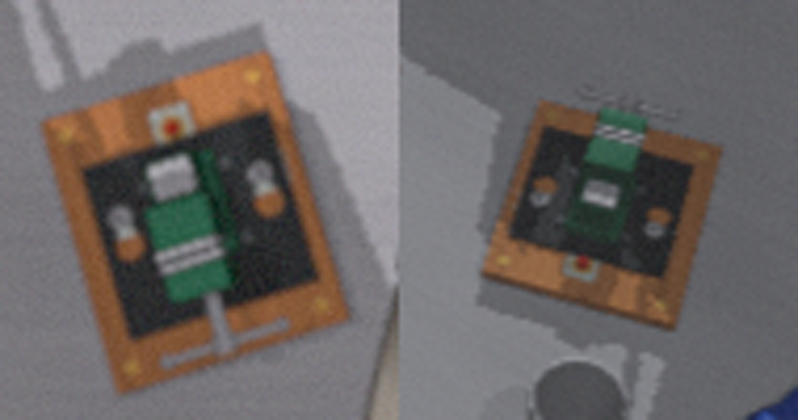

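Both views show the plate lying flat, with the heads at the slot ends. The red pin stands clear behind the plate's edge: top view (172,128), edge near y = 145. The gripper is clear, so I'm handing in.

```bash
python3 -c "
from cell import robot
print(robot.hand_in())"
```

```text
the job is handed in; nothing more can be done
None
```

The vice is fitted: its plate lies flat and is slid home under the screw heads, the red catch appears up behind the plate in both camera views, the gripper is clear, and the job was handed in at about 20 s (no verdict came back).

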